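# Pack the roadside puncture kit

### The job

Pack the roadside puncture kit into the open clear case: lay the chrome mini pump in the long bay beside the hinge, the toothed rasp in the short bay next to it, and one good tyre lever in each of the two equal bays on the latch-catch side, everything right way up and flat on the bay's floor, set down rather than dropped. Leave the snapped lever, the spark-plug spanner and the flat file where they lie; they are not part of the kit.

Things in the scene. Friction and masses are not known exactly. Their poses are not given: they have to be found in the camera images.
- lever_a: good black nylon tyre lever, 118 long (x), 20 wide, 12 thick; round thumb end at -x, thinning from 20 mm past the origin to a spoon tip 6 thick with small upturned hook at +x. Origin: middle of underside, z up. Grip across (y) from 0 to 30 mm on the -x side of the origin. 35 g. Starts on the bare counter between case and tray, lying roughly along world y.
- lever_b: good black nylon tyre lever, 118 long (x), 20 wide, 12 thick; round thumb end at -x, thinning from 20 mm past the origin to a spoon tip 6 thick with small upturned hook at +x. Origin: middle of underside, z up. Grip across (y) from 0 to 30 mm on the -x side of the origin. 35 g. Starts in the tray, roughly along the tray's x.
- pump: chrome mini pump, 150 mm long (x): round barrel 23 across between a black square head (30 long, at +x, lock lever on top) and a black square handle (18 long, at -x), both 24 x 24, so it does not roll; 28 tall at the lock lever. Origin: middle of underside, z up; barrel axis 12 mm higher. Grip the barrel across (y) at the middle. 120 g. Starts on the bare counter, roughly along world y.
- rasp: dark all-steel tube rasp, 95 mm long (x): block 56 x 24 x 12 mm with rows of raised teeth on top, its middle 20 mm to the +x side of the origin, then a thin round handle 11 across with a 14 wide end at -x. Origin: middle of the length, on the underside, z up. Grip the block across (y), 10 to 20 mm to the +x side of the origin. 110 g. Starts in the tray, roughly along the tray's x.
- snapped_lever: look-alike to leave: black tyre lever with its tip snapped off, only 78 mm long (x), 20 wide, 12 thick, ragged end at +x, no spoon tip. Origin: middle of underside. On the bare counter, roughly along world y.
- plug_spanner: look-alike to leave: spark-plug box spanner, plain chrome tube 20 mm across, 105 long (x), hexagonal ends 24 across, no black ends, cross holes in its side. Origin: middle of underside. On the bare counter, roughly along world y.
- file: look-alike to leave: flat dark steel hand file without handle, 135 mm long (x), blade 16 wide, 6 thick, narrow tang at -x. Origin: middle of the length, on the underside. In the tray, roughly along the tray's x.
- case: clear fixed case, 155 (x) by 296 mm (y), walls 34 high; hinge at +x, lid folded back flat beyond it. Origin: centre of underside, z up; bay floor z 4. Dividers 3 thick, tops at z 22. Bay centres (x, y), size: long (38, 59), 73 x 172; short (38, -87.5), 73 x 115; levers (-38, 73) and (-38, -73), 73 x 143 each. Left or right of the robot, +x away from it, turned up to 9 degrees.
- tray: shallow fixed aluminium tray, 210 (x) by 300 mm (y), walls 16 high and 3 thick, floor 3 mm above its underside. Origin: centre of underside. On the side of the robot where the case is not. Rasp, one good lever and file lie in it side by side, 80 to 92 mm apart along its y, in any order.
Things that resemble listed ones, but are neither listed nor needed, are in the scene too. Leave any yellow look-alike of the lever_b alone.

How it is judged:
At the end, for the whole second after the job is handed in: Pump, rasp and the levers (one per bay) lie in their bays, right way up and flat (8 degrees) on the floor (6 mm), origin within 30 mm across and 18 mm along (levers 20 mm) of the bay's centre, released, at rest; snapped lever, spanner and file within 30 mm of their start (x of pump in the frame of case between 0.008 and 0.068 m and y of pump in the frame of case between 0.041 and 0.077 m and x of rasp in the frame of case between 0.008 and 0.068 m and y of rasp in the frame of case between -0.1055 and -0.0695 m and ((x of lever_a in the frame of case between -0.068 and -0.008 m and y of lever_a in the frame of case between 0.053 and 0.093 m and x of lever_b in the frame of case between -0.068 and -0.008 m and y of lever_b in the frame of case between -0.093 and -0.053 m) or (x of lever_a in the frame of case between -0.068 and -0.008 m and y of lever_a in the frame of case between -0.093 and -0.053 m and x of lever_b in the frame of case between -0.068 and -0.008 m and y of lever_b in the frame of case between 0.053 and 0.093 m)) and z of each of lever_a, lever_b, pump, rasp in the frame of case below 0.01 m and angle between each of lever_a, lever_b, pump, rasp's own z axis and vertical below 0.15 rad and linear speed of each of lever_a, lever_b, pump, rasp below 0.02 m/s and angular speed of each of lever_a, lever_b, pump, rasp below 0.2 rad/s and contact force between the fingers and lever_a below 0.05 N and contact force between the fingers and lever_b below 0.05 N and contact force between the fingers and pump below 0.05 N and contact force between the fingers and rasp below 0.05 N and distance of each of snapped_lever, plug_spanner, file from where it was at the start of the episode below 0.03 m); the robot touches nothing.
It fails at once if the snapped lever, the plug spanner or the flat file is carried off or shoved more than 30 mm (distance of any of snapped_lever, plug_spanner, file from where it was at the start of the episode above 0.03 m).
It fails at once if the one good lever is let go in the air, more than about 40 mm above where it comes to rest (height (world z) of lever_a above 0.045 m and contact force between the fingers and lever_a below 0.02 N).
It fails at once if the other good lever is let go in the air, more than about 40 mm above where it comes to rest (height (world z) of lever_b above 0.045 m and contact force between the fingers and lever_b below 0.02 N).
It fails at once if the pump is let go in the air, more than about 40 mm above where it comes to rest (height (world z) of pump above 0.045 m and contact force between the fingers and pump below 0.02 N).
It fails at once if the rasp is let go in the air, more than about 40 mm above where it comes to rest (height (world z) of rasp above 0.045 m and contact force between the fingers and rasp below 0.02 N).
It also fails if it takes over 93 s, if anything falls off the work surface, if the arm or the gripper's body presses on something with over 40 N, if the wrist force passes 120 N, or if a joint passes its speed limit or range.

### The arm

A 7-joint arm with a two-finger parallel gripper is mounted at the origin on the work surface. World frame = base frame: x ahead of the robot, y to its left, z up, the work surface at z = 0. Lengths are in m, angles in rad, forces in N, time in s.
With the tool pointing down it reaches from about 0.4 to 0.85 m from the base axis. Payload 10.4 kg.
Tool frame: the origin (TCP) lies between the finger pads; the fingertips stand ahead of it and the grasp point (between the pads) lies 6 mm ahead of it (finger_overhang is the z of the fingertips in the tool frame, in m); z points along the fingers, y is the direction in which the jaws open and shut (so a half turn about z gives the same grasp; the last joint's range is limited). The gripper opens to 85 mm and grips with 20 to 120 N. Pads are 22 mm wide; open, the fingers measure 114 mm over their backs; the gripper's body (76 mm by 85 mm) begins 54 mm behind the grasp point. The pads swing forward as they close: fully open they stand 13 mm farther back than shut.
Start: joints at [1.186, 0.332, -0.065, 1.46, 0.022, 1.35, -0.088], TCP at [0.221, -0.585, 0.256] pointing down, gripper open.
Joint ranges: [-2.6, 2.6], [-0.5, 2.12], [-1.47, 1.34], [0.16, 2.42], [-1.27, 4.41], [0.06, 2.06], [-2.6, 2.6]. Speed limits (rad/s): [2.22, 2.22, 2.79, 2.79, 3.14, 3.14, 3.14].

### API

Orientations are given as a unit quaternion [x, y, z, w].
In Python, from workcell import * gives the robot as it stands.
- The arm moves only by the shell command python3 -m creep 'ROWS' [FORCE]. ROWS is JSON, a list of rows, each a list of 7 numbers: the turn, a rotation vector about the tool's x, y, z in rad, then the shift along the tool's x, y, z in mm, then the closure in counts, from 0 (fully open) to 255 (shut). In form: [[wx, wy, wz, dx, dy, dz, claw], ...]. A call has 1 to 8 rows; each row shifts and turns the commanded pose from where the row before left it, along the tool's axes as they then stand; what a row does not reach is not made up. A row lasts 1/10 s, in which the tool goes at most 50 mm and 8.59 degrees, less where a joint would pass 70% of its speed; a pose out of reach is approached as far as the arm can. A call is refused whole if a number of a shift passes 50 or a number of a turn 0.15, either way. A call with a gripper value outside its range is refused whole. The fingers move at their own pace and stop on an object; FORCE is the grip in N (left out, the last holds). Time passes only in rows, so rows that do not move let the fingers close. It gives the time, the measured TCP pose, the force and the opening at its end, in the units of the state.
- get_obs(): the state, without advancing time (a new reading comes with each control period).
- camera(name): name is "scene" or "top" or "wrist"; returns (picture, depth): 400x640x3 uint8, blue, green, red; 400x640 float32, m along the optical axis (not along the pixel's ray), 0 where there is no reading.
- camera_model(name): a dict with "camera_matrix" (3x3 intrinsics, pixels), "R" (3x3) and "t" (3): a world point X has camera coordinates R X + t; the wrist camera has in their place "mount" (4x4, takes a point from camera to tool coordinates, whose origin is the TCP and whose axes are the flange's). Camera axes: x right, y down, z forward; pixel columns grow to the right and rows downward; lengths in m; the calibration is good to about 2 mm. The wrist camera is an equidistant fisheye: a pixel r from the principal point sees the ray r / f radians off the axis. A picture is of the moment at which its call begins: read the wrist's pose just before it. camera_model takes no time and is no camera call.
- hand_in(): hands the job in, once; it reports no verdict.
The state is a dict: "clock": time; "joint_pos": joint angles; "joint_velocities": joint speeds; "tau": joint torques, N m; "position": TCP position; "ee_rot": TCP orientation; "ft_force": force on the tool from outside, world axes, zero at the start; "torque": the same for the moment, N m; "grip_width": opening from 0.0 (shut) to 1.0 (fully open).
Only numpy, scipy, OpenCV 4.12 (cv2) and the standard library are available. Lean on these libraries where they do the work, as an engineer would, in place of code of your own. Each camera call takes 0.05 s, during which the arm holds its last target.

## Working session

There is one attempt and no reset: what is moved stays moved. The work goes in short steps, Python scripts to look and compute and a shell command to move; the robot and the scene stay as the last step left them, time stands still between calls to the robot, and variables do not carry over. Pictures are saved under pics/ and viewed, and the job is handed in when it is done.

```bash
ls; mkdir -p pics
python3 - <<'E'
from workcell import *
import cv2,numpy as np
print({k:np.round(v,4) for k,v in get_obs().items()})
for n in("top","scene","wrist"):
    p,d=camera(n); cv2.imwrite(f"pics/{n}0.png",p); np.save(f"pics/{n}0.npy",d)
    print(n,camera_model(n))
E
```

```text
pics
{'clock': np.float64(0.0), 'joint_pos': array([ 1.1864,  0.3329, -0.0647,  1.4609,  0.0216,  1.3499, -0.0885]), 'joint_velocities': array([-0.0007, -0.0016, -0.0003,  0.0008,  0.0004, -0.0009, -0.0025]), 'tau': array([ 8.00000e-04, -6.25443e+01,  4.95000e-02, -3.91596e+01,
        1.62000e-02,  1.00000e-02, -0.00000e+00]), 'position': array([ 0.2211, -0.5842,  0.2555]), 'ee_rot': array([ 9.837e-01,  1.800e-01, -2.000e-04, -7.000e-04]), 'ft_force': array([ 0.0648, -0.0242, -0.3487]), 'torque': array([ 0.0213,  0.0358, -0.0129]), 'grip_width': np.float64(0.9995)}
top {'camera_matrix': array([[384.02692462,   0.        , 318.41515105],
       [  0.        , 384.02692462, 195.61503457],
       [  0.        ,   0.        ,   1.        ]]), 'R': array([[-0.06380437, -0.99796024, -0.00208881],
       [-0.97669642,  0.06287439, -0.20520943],
       [ 0.20492218, -0.01105312, -0.97871586]]), 't': array([0.0365678 , 0.53796339, 0.88784196])}
scene {'camera_matrix': array([[444.0880805 ,   0.        , 317.31923711],
       [  0.        , 444.0880805 , 196.47065412],
       [  0.        ,   0.        ,   1.        ]]), 'R': array([[ 0.22670678,  0.97393526,  0.007358  ],
       [ 0.80613161, -0.18339607, -0.56259907],
       [-0.54658564,  0.13347654, -0.82669713]]), 't': array([-0.1259617 , -0.42577371,  1.42433837])}
wrist {'camera_matrix': array([[309.70691629,   0.        , 323.65328983],
       [  0.        , 309.70691629, 199.37530563],
       [  0.        ,   0.        ,   1.        ]]), 'mount': array([[-1.42748612e-04, -9.64105066e-01, -2.65521001e-01,
         6.73229125e-02],
       [ 9.99999983e-01, -1.07646506e-04, -1.46753243e-04,
        -7.73448456e-04],
       [ 1.12903137e-04, -2.65521018e-01,  9.64105065e-01,
        -1.17404905e-01],
       [ 0.00000000e+00,  0.00000000e+00,  0.00000000e+00,
         1.00000000e+00]])}
```

View pics/top0.png

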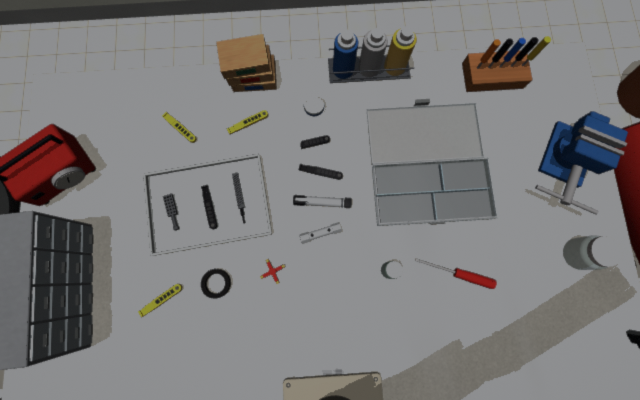

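View pics/scene0.png

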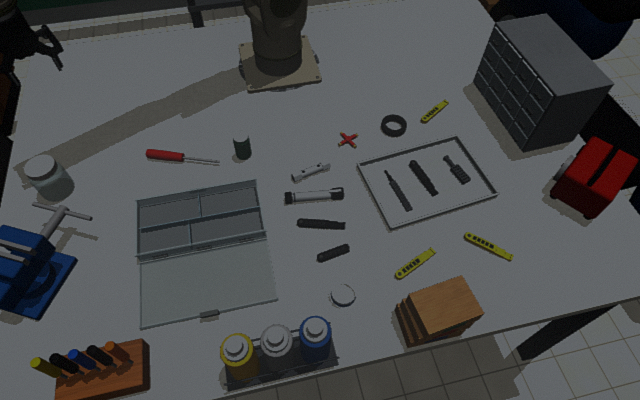

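View pics/wrist0.png

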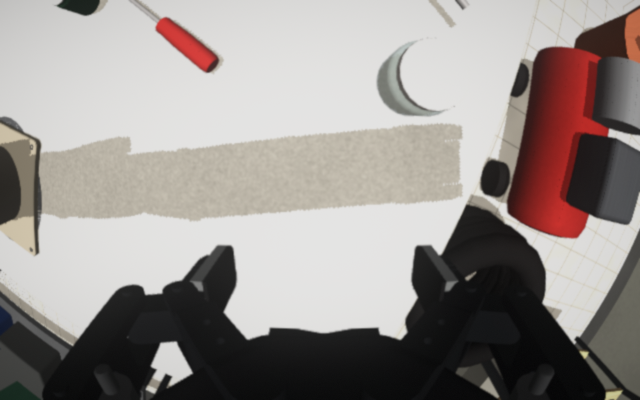

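Top view: on the counter there are two black levers at (316,142) and (321,171), the pump at (322,201) and the spanner at (321,232). The tray holds the rasp (171,212), lever_b (209,206) and the file (239,197). The case is at about (434,192). I'll check these choices in a close crop.

Run:
```python
import cv2,numpy as np
p=cv2.imread("pics/top0.png")
a=cv2.resize(p[125:255,285:385],None,fx=4,fy=4,interpolation=cv2.INTER_CUBIC)
b=cv2.resize(p[150:255,140:275],None,fx=2.9,fy=2.9,interpolation=cv2.INTER_CUBIC)
b=cv2.copyMakeBorder(b,0,a.shape[0]-b.shape[0],0,0,cv2.BORDER_CONSTANT)
o=np.hstack([a,b]); o=np.clip(o.astype(float)*1.5,0,255).astype(np.uint8);cv2.imwrite("pics/crop1.png",o)
```

```text
(no output)
```

View pics/crop1.png

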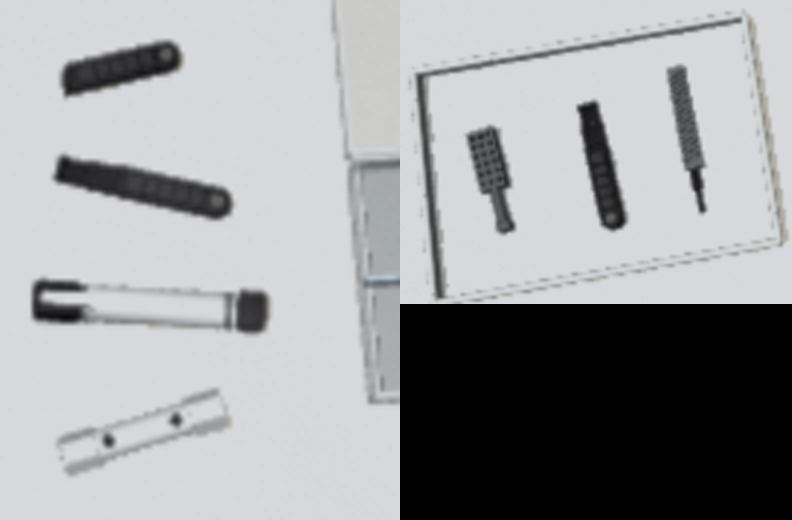

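```bash
cat > h.py <<'E'
import cv2,numpy as np
from workcell import *
from scipy.spatial.transform import Rotation as Ro
def back(uv,n,z):
    m=camera_model(n);K=m["camera_matrix"];R=m["R"];t=m["t"]
    uv=np.atleast_2d(np.asarray(uv,float));r=np.c_[uv,np.ones(len(uv))]@np.linalg.inv(K).T@R
    c=-R.T@t; return c+r*((np.asarray(z)-c[2])/r[:,2])[:,None]
def proj(X,n):
    m=camera_model(n);c=np.atleast_2d(X)@m["R"].T+m["t"];q=c@m["camera_matrix"].T;return q[:,:2]/q[:,2:]
E
python3 - <<'E'
from h import *
box={"snap":(298,130,334,152),"leva":(296,158,348,184),"pump":(288,190,360,212),"span":(296,218,346,246),
"rasp":(160,190,185,234),"levb":(196,180,222,234),"file":(230,168,250,226)}
zt={"snap":.012,"leva":.010,"pump":.018,"span":.012,"rasp":.012,"levb":.013,"file":.009}
p=cv2.imread("pics/top0.png");g=p.max(2).astype(int)
for n,(a,b,c,d) in box.items():
    s=g[b:d,a:c];bg=np.median(s);m=(abs(s-bg)>(25 if n not in("pump","span") else 12)).astype(np.uint8)
    k,l,st,ce=cv2.connectedComponentsWithStats(m);i=1+st[1:,4].argmax()
    v,u=np.nonzero(l==i)if n not in("pump","span") else np.nonzero(m);uv=np.c_[u+a,v+b].astype(float)
    X=back(uv,"top",zt[n]);r=cv2.minAreaRect((X[:,:2]*1000).astype(np.float32))
    w=r[1];bp=cv2.boxPoints(r);e=[bp[1]-bp[0],bp[2]-bp[1]];e=max(e,key=np.linalg.norm)
    print(n,np.round(r[0],1),np.round(w,1),"ang of long axis",np.round(np.degrees(np.arctan2(e[1],e[0]))%180,1),len(uv))
b=cv2.resize(p[95:235,355:505],None,fx=5,fy=4.2,interpolation=cv2.INTER_CUBIC)
b=cv2.resize(p[95:235,360:500],None,fx=4.2,fy=4.2,interpolation=cv2.INTER_CUBIC)
cv2.imwrite("pics/crop2.png",b)
E
```

```text
snap [695.8   1.6] [24.6 82.5] ang of long axis 100.2 269
leva [613.7  -8.4] [119.5  24. ] ang of long axis 73.0 382
pump [531.7  -7.4] [151.6  30.4] ang of long axis 83.1 406
span [453.2   2.3] [ 27.2 108.8] ang of long axis 103.8 251
rasp [530.8 377.1] [98.1 30.6] ang of long axis 14.2 363
levb [537.9 282.2] [119.9  25.5] ang of long axis 12.0 426
file [558.  205.7] [137.4  19.4] ang of long axis 10.3 329
```

View pics/crop2.png

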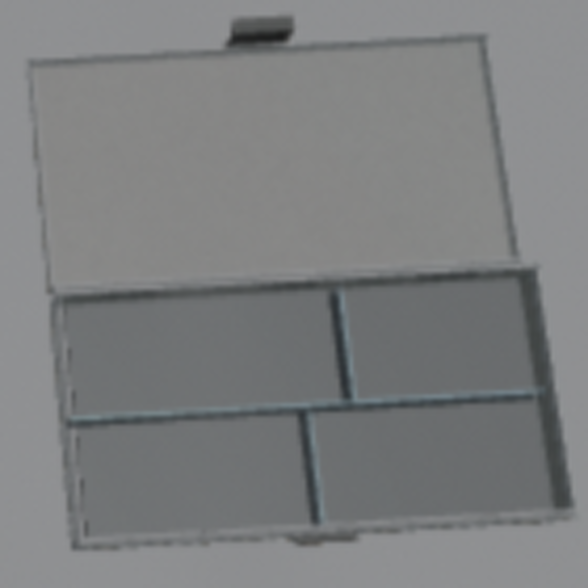

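```bash
python3 - <<'E'
from h import *
f=lambda q:(np.array(q,float)+.5)/4.2-.5+[360,95]
rim=f([(50,297),(536,267),(574,517),(75,548)]);X=back(rim,"top",.034)[:,:2]
M=np.array([[.0775,.148],[.0775,-.148],[-.0775,-.148],[-.0775,.148]])
# dividers: centre cross pts: long/short divider meets central; lever divider meets central (z .022)
dv=f([(350,400),(307,410)]);X2=back(dv,"top",.022)[:,:2];M2=np.array([[0,-.0285],[0,0.]])
A=np.r_[M,M2];B=np.r_[X,X2]
a=A-A.mean(0);b=B-B.mean(0);th=np.arctan2((a[:,0]*b[:,1]-a[:,1]*b[:,0]).sum(),(a*b).sum())
c,s=np.cos(th),np.sin(th);R=np.array([[c,-s],[s,c]]);t=B.mean(0)-R@A.mean(0)
print("yaw",np.degrees(th),"t",t);print(np.round((B-(A@R.T+t))*1000,1))
for n,q in dict(long=(.038,.059),short=(.038,-.0875),L1=(-.038,.073),L2=(-.038,-.073)).items():print(n,np.round(R@q+t,4))
E
python3 - <<'E'
import cv2
p=cv2.imread("pics/scene0.png")
cv2.imwrite("pics/crop3.png",cv2.resize(p[175:330,130:280],None,fx=4,fy=3.8,interpolation=cv2.INTER_CUBIC))
E
```

```text
yaw -0.03265938077241768 t [ 0.53741423 -0.28800195]
[[-1.   1.3]
 [-1.  -0.6]
 [-0.4  0.6]
 [-0.   0.7]
 [ 3.4 -0.1]
 [-1.1 -1.8]]
long [ 0.5754 -0.229 ]
short [ 0.5754 -0.3755]
L1 [ 0.4995 -0.215 ]
L2 [ 0.4994 -0.361 ]
```

View pics/crop3.png

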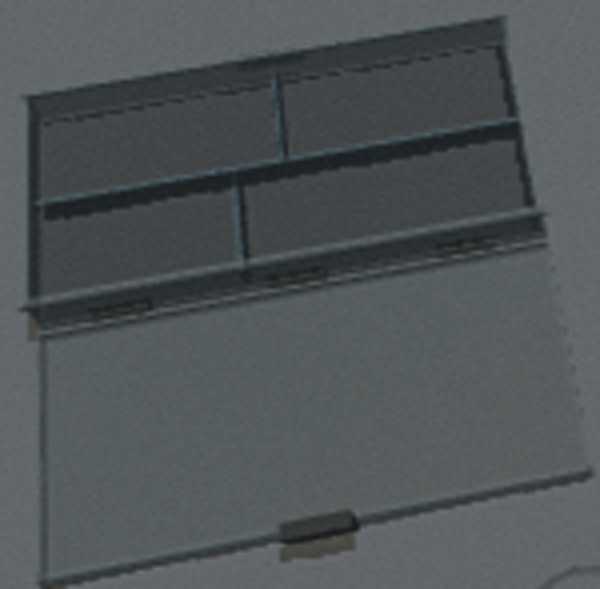

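```bash
cat >> h.py <<'E'
def plan(x,y,z,psi):
    o=get_obs();R=Ro.from_quat(o["ee_rot"]).as_matrix();p=np.array(o["position"])
    cur=np.degrees(np.arctan2(R[1,0],R[0,0]));d=(psi-cur+180)%360-180
    c,s=np.cos(np.radians(psi)),np.sin(np.radians(psi));Rt=np.array([[c,s,0],[s,-c,0],[0,0,-1]])
    rv=Ro.from_matrix(R.T@Rt).as_rotvec()
    sh=Rt.T@(np.array([x,y,z])-p)*1000
    print("t",round(float(o["clock"]),2),"pos",np.round(p,4),"psi",round(cur,1),"grip",round(float(o["grip_width"]),3),"F",np.round(o["ft_force"],1),"J",np.round(o["joint_pos"],2))
    print("turn rv",np.round(rv,3),"then shift in turned tool axes mm",np.round(sh,1))
E
python3 -c "
import workcell;print([ (k,v) for k,v in vars(workcell).items() if 'over' in k.lower() or isinstance(v,(float,int))], [k for k in dir(workcell) if k[0]!='_'])
from h import *
plan(.5317,-.0074,.25,83.1)"
```

```text
[('finger_overhang', 0.025)] ['MotionError', 'camera', 'camera_model', 'finger_overhang', 'get_obs', 'hand_in']
t 0.15 pos [ 0.2211 -0.5843  0.2557] psi 20.7 grip 0.995 F [ 0.  -0.4  0.4] J [ 1.19  0.33 -0.06  1.46  0.02  1.35 -0.09]
turn rv [-1.000e-03 -1.000e-03 -1.089e+00] then shift in turned tool axes mm [610.  239.    5.7]
```

```bash
python3 -m creep '[[0,0,-0.136,0,0,0,110],[0,0,-0.136,0,0,0,110],[0,0,-0.136,0,0,0,110],[0,0,-0.136,0,0,0,110],[0,0,-0.136,0,0,0,110],[0,0,-0.136,0,0,0,110],[0,0,-0.136,0,0,0,110],[0,0,-0.136,0,0,0,110]]' 40; python3 -c "
from h import *
plan(.5317,-.0074,.25,83.1)"
```

```text
clock: 0.95
position: [0.2211, -0.5844, 0.256]
ee_rot: [0.747, 0.665, 0.0, -0.0]
ft_force: [0.1, 0.5, 0.7]
grip_width: 0.569
t 0.95 pos [ 0.2211 -0.5844  0.256 ] psi 83.4 grip 0.569 F [0.1 0.5 0.7] J [ 1.3   0.34 -0.21  1.45  0.07  1.36  0.97]
turn rv [-0.    -0.     0.005] then shift in turned tool axes mm [610.2 239.    6. ]
```

```bash
python3 -m creep '[[0,0,0,43.6,17,0,110],[0,0,0,43.6,17,0,110],[0,0,0,43.6,17,0,110],[0,0,0,43.6,17,0,110],[0,0,0,43.6,17,0,110],[0,0,0,43.6,17,0,110],[0,0,0,43.6,17,0,110],[0,0,0,43.6,17,0,110]]'; python3 -m creep '[[0,0,0,43.6,17,0,110],[0,0,0,43.6,17,0,110],[0,0,0,43.6,17,0,110],[0,0,0,43.6,17,0,110],[0,0,0,43.6,17,0,110],[0,0,0,43.6,17,0,110],[0,0,0,0,0,0,110]]'; python3 -c "
from h import *
plan(.5317,-.0074,.13,83.1)
p,d=camera('wrist');cv2.imwrite('pics/w1.png',p)"
```

```text
clock: 1.75
position: [0.3988, -0.2529, 0.2563]
ee_rot: [0.749, 0.663, -0.0, 0.0]
ft_force: [0.9, -1.0, 0.3]
grip_width: 0.566
clock: 2.45
position: [0.5324, -0.0004, 0.2563]
ee_rot: [0.746, 0.666, 0.001, -0.001]
ft_force: [-0.2, 0.1, -0.2]
grip_width: 0.566
t 2.45 pos [ 5.324e-01 -4.000e-04  2.563e-01] psi 83.6 grip 0.566 F [-0.2  0.1 -0.2] J [ 0.59  0.2  -0.76  1.67  0.14  1.32 -0.3 ]
turn rv [ 0.    -0.003  0.008] then shift in turned tool axes mm [ -7.    0.2 126.3]
```

View pics/w1.png

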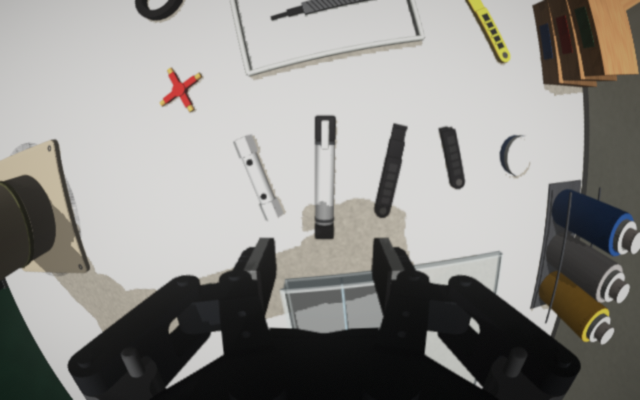

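```bash
cat >> h.py <<'E'
def wback(uv,z,pos,q):
    m=camera_model("wrist");K=m["camera_matrix"];M=m["mount"]
    uv=np.atleast_2d(np.asarray(uv,float));d=(uv-K[:2,2])/K[0,0];th=np.linalg.norm(d,axis=1,keepdims=True)
    r=np.c_[d/th*np.sin(th),np.cos(th)]
    R=Ro.from_quat(q).as_matrix();r=r@(R@M[:3,:3]).T;c=np.array(pos)+R@M[:3,3]
    return c+r*((z-c[2])/r[:,2])[:,None]
E
python3 - <<'E'
from h import *
o=get_obs()
X=wback([(325,116),(325,238),(400,125),(382,217),(453,157),(240,140),(275,215)],.015,o["position"],o["ee_rot"]);print(np.round(X,4))
print(X[:2].mean(0),X[2:4].mean(0))
plan(.5317,-.0074,.13,83.1)
E
```

```text
[[ 0.5407  0.0642  0.015 ]
 [ 0.5237 -0.0837  0.015 ]
 [ 0.6268  0.0455  0.015 ]
 [ 0.5968 -0.0645  0.015 ]
 [ 0.6926  0.0017  0.015 ]
 [ 0.4379  0.0498  0.015 ]
 [ 0.4661 -0.0467  0.015 ]]
[ 0.53216844 -0.00976248  0.015     ] [ 0.61180033 -0.00951432  0.015     ]
t 2.5 pos [ 0.5316 -0.0038  0.256 ] psi 83.4 grip 0.57 F [-0.6  0.  -0.3] J [ 0.6   0.2  -0.76  1.68  0.14  1.32 -0.3 ]
turn rv [-0.    -0.002  0.005] then shift in turned tool axes mm [ -3.6   0.5 126. ]
```

Both cameras put the pump at about (0.532, -0.008), lying along 83°. I'll go down and grip it.

```bash
python3 -m creep '[[0,0,0.005,-4,0,40,110],[0,0,0,0,0,40,110],[0,0,0,0,0,40,110],[0,0,0,0,0,40,110],[0,0,0,0,0,30,110],[0,0,0,0,0,20,110],[0,0,0,0,0,16,110],[0,0,0,0,0,0,110]]' 40; python3 -c "
from h import *
plan(.5317,-.0080,.029,83.1)"
```

```text
clock: 3.3
position: [0.5293, -0.0123, 0.0285]
ee_rot: [0.751, 0.661, -0.001, -0.001]
ft_force: [-0.6, 0.5, -0.2]
grip_width: 0.567
t 3.3 pos [ 0.5293 -0.0123  0.0285] psi 82.7 grip 0.567 F [-0.6  0.5 -0.2] J [ 0.5   0.47 -0.66  1.9   0.36  0.9  -0.46]
turn rv [-0.003  0.001 -0.007] then shift in turned tool axes mm [ 4.5  1.9 -0.5]
```

```bash
python3 -m creep '[[0,0,0,2,1,0,110],[0,0,0,0,0,0,255],[0,0,0,0,0,0,255],[0,0,0,0,0,0,255],[0,0,0,0,0,0,255],[0,0,0,0,0,0,255],[0,0,0,0,0,-10,255],[0,0,0,0,0,-20,255]]' 40; python3 -c "
from h import *
plan(.5754,-.229,.15,90)
p,d=camera('wrist');cv2.imwrite('pics/w2.png',p)"
```

```text
clock: 4.1
position: [0.5311, -0.0095, 0.0604]
ee_rot: [0.75, 0.661, -0.001, -0.001]
ft_force: [1.1, -0.1, -0.2]
grip_width: 0.245
t 4.1 pos [ 0.5311 -0.0095  0.0604] psi 82.8 grip 0.245 F [ 1.1 -0.1 -0.2] J [ 0.52  0.42 -0.69  1.88  0.32  0.96 -0.44]
turn rv [-0.002  0.    -0.126] then shift in turned tool axes mm [-219.5   44.3  -89.6]
```

View pics/w2.png

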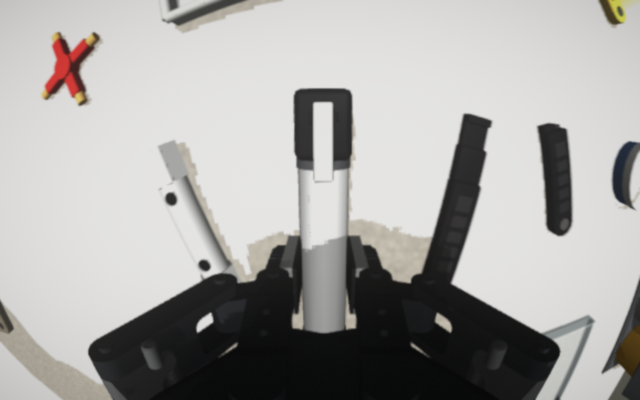

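The pump is held square in the jaws, with its head at (323,125) in the wrist picture. Next I carry it over the long bay.

```bash
python3 -m creep '[[0,0,0,0,0,-40,255],[0,0,-0.126,0,0,-40,255],[0,0,0,-30,6,-10,255],[0,0,0,-45,9,0,255],[0,0,0,-45,9,0,255],[0,0,0,-45,9,0,255],[0,0,0,-40,8,0,255],[0,0,0,-14,3,0,255]]'; python3 -m creep '[[0,0,0,0,0,0,255],[0,0,0,0,0,0,255],[0,0,0,0,0,0,255]]'; python3 -c "
from h import *
plan(.5754,-.230,.034,90)"
```

```text
clock: 4.95
position: [0.5754, -0.2342, 0.1505]
ee_rot: [0.709, 0.705, -0.001, 0.001]
ft_force: [-0.5, -0.1, -0.5]
grip_width: 0.255
clock: 5.25
position: [0.5761, -0.2264, 0.1507]
ee_rot: [0.706, 0.708, 0.0, -0.0]
ft_force: [-0.0, -0.3, -0.6]
grip_width: 0.249
t 5.25 pos [ 0.5761 -0.2264  0.1507] psi 90.1 grip 0.249 F [-0.  -0.3 -0.6] J [ 0.79  0.47 -0.63  1.58  0.29  1.19  0.1 ]
turn rv [ 0.    -0.     0.003] then shift in turned tool axes mm [ -3.6  -0.7 116.7]
```

```bash
python3 -c "
from h import *
o=get_obs();p,d=camera('wrist');cv2.imwrite('pics/w3.png',p)
p,d=camera('top');cv2.imwrite('pics/t3.png',p[90:250,340:540].repeat(4,0).repeat(4,1))
print(o['position'],o['ee_rot'])"
```

```text
[ 0.57614961 -0.22637864  0.15069936] [ 7.06217828e-01  7.07994554e-01  2.98737411e-04 -4.35430573e-05]
```

View pics/w3.png

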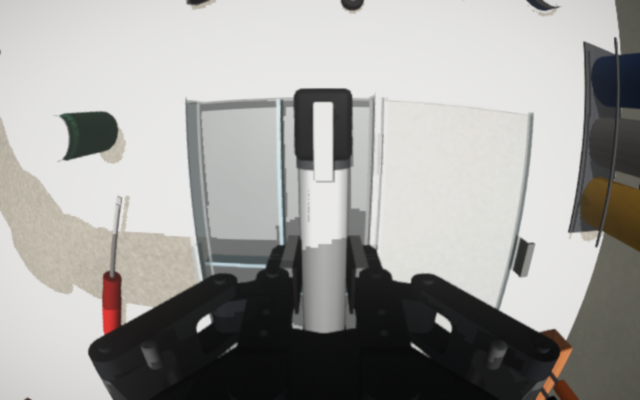

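View pics/t3.png

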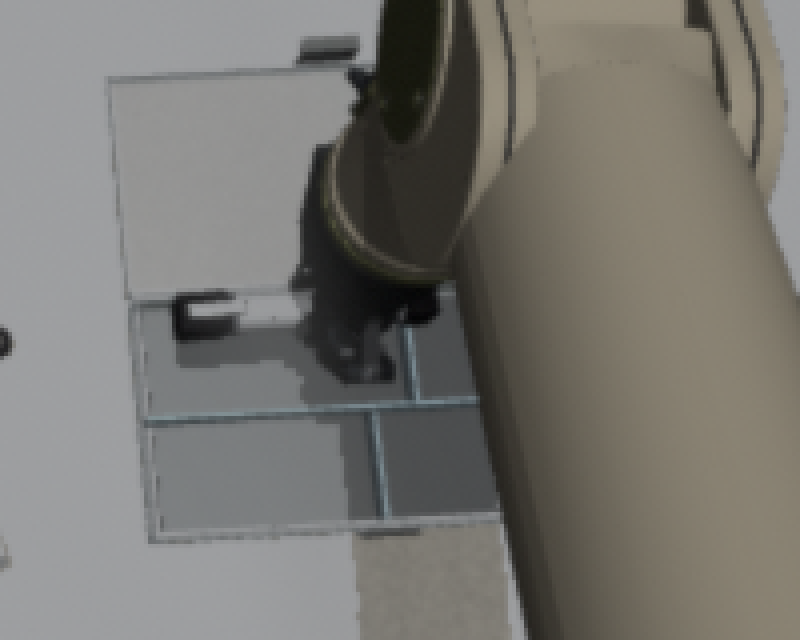

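```bash
python3 -c "
from h import *
P=[0.57615,-.22638,.1507];q=[.7062,.70799,.0003,0]
print(wback([(188,100),(374,97)],.034,P,q),wback([(281,100),(277,262)],.022,P,q),wback([(323,88)],.12+.024,P,q))"
```

```text
[[ 0.4682062  -0.14130369  0.034     ]
 [ 0.61362447 -0.14310233  0.034     ]] [[ 0.54229457 -0.14509727  0.022     ]
 [ 0.53454763 -0.28420181  0.022     ]] [[ 0.57559033 -0.14712349  0.144     ]]
```

```bash
python3 -m creep '[[0,0,0,-4,0,25,255],[0,0,0,0,0,30,255],[0,0,0,0,0,25,255],[0,0,0,0,0,15,255],[0,0,0,0,0,10,255],[0,0,0,0,0,7,255],[0,0,0,0,0,0,255]]'; python3 -c "
from h import *
plan(.5754,-.230,.034,90)"
```

```text
clock: 6.05
position: [0.576, -0.2323, 0.0382]
ee_rot: [0.707, 0.707, -0.0, -0.0]
ft_force: [1.6, 0.3, -0.5]
grip_width: 0.245
t 6.05 pos [ 0.576  -0.2323  0.0382] psi 90.0 grip 0.245 F [ 1.6  0.3 -0.5] J [ 0.76  0.6  -0.58  1.65  0.38  1.    0.05]
turn rv [-0. -0.  0.] then shift in turned tool axes mm [ 2.3 -0.6  4.2]
```

```bash
python3 -m creep '[[0,0,0,0,0,3,255],[0,0,0,0,0,1.5,255],[0,0,0,0,0,0,255],[0,0,0,0,0,0,158],[0,0,0,0,0,0,158],[0,0,0,0,0,0,158],[0,0,0,0,0,0,158]]'; python3 -c "
from h import *
plan(.5754,-.230,.034,90)"
```

```text
clock: 6.75
position: [0.576, -0.2325, 0.0339]
ee_rot: [0.707, 0.707, 0.0, 0.0]
ft_force: [-0.2, -0.2, 0.8]
grip_width: 0.381
t 6.75 pos [ 0.576  -0.2325  0.0339] psi 90.0 grip 0.381 F [-0.2 -0.2  0.8] J [ 0.75  0.61 -0.58  1.66  0.38  0.99  0.05]
turn rv [0. 0. 0.] then shift in turned tool axes mm [ 2.5 -0.6 -0.1]
```

```bash
python3 -m creep '[[0,0,0,0,0,-15,158],[0,0,0,0,0,-30,158],[0,0,0,0,0,-40,158],[0,0,0,0,0,-40,110],[0,0,0.148,0,0,0,110],[0,0,0.148,0,0,0,110]]'; python3 -c "
from h import *
plan(.6098,-.0186,.15,73)
p,d=camera('wrist');cv2.imwrite('pics/w4.png',p)"
```

```text
clock: 7.35
position: [0.5768, -0.2326, 0.1617]
ee_rot: [0.805, 0.593, 0.001, 0.002]
ft_force: [-0.2, -0.6, -0.9]
grip_width: 0.57
t 7.35 pos [ 0.5768 -0.2326  0.1617] psi 72.7 grip 0.57 F [-0.2 -0.6 -0.9] J [ 0.76  0.45 -0.58  1.56  0.26  1.2  -0.17]
turn rv [ 0.004  0.    -0.005] then shift in turned tool axes mm [214.3 -31.   11.7]
```

View pics/w4.png

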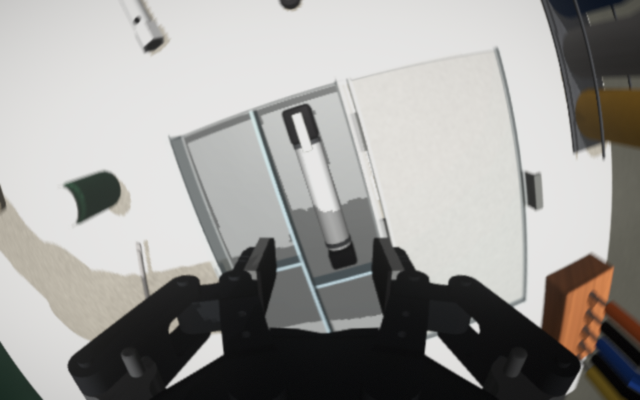

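The pump lies upright in the long bay, running from (300,125) to (343,255). Lever_a is next.

```bash
python3 -m creep '[[0,0,0,30,-4,0,110],[0,0,0,43,-6,0,110],[0,0,0,43,-6,0,110],[0,0,0,43,-6,0,110],[0,0,0,35,-5,0,110],[0,0,0,20,-4,0,110],[0,0,0,0,0,0,110],[0,0,0,0,0,0,110]]'; python3 -c "
from h import *
o=get_obs();p,d=camera('wrist');cv2.imwrite('pics/w5.png',p)
print(list(o['position']),list(o['ee_rot']))
plan(.6098,-.0186,.028,73)"
```

```text
clock: 8.2
position: [0.6088, -0.0187, 0.1593]
ee_rot: [0.803, 0.596, -0.0, 0.0]
ft_force: [-0.0, -0.3, -0.5]
grip_width: 0.567
[np.float64(0.6087583237103373), np.float64(-0.01871079411482331), np.float64(0.15929514986818724)] [np.float64(0.8028011861630702), np.float64(0.5962467548834064), np.float64(-2.219953106218793e-06), np.float64(0.0002505618615367591)]
t 8.25 pos [ 0.6087 -0.0198  0.1591] psi 73.1 grip 0.573 F [ 0.6 -0.7  0.5] J [ 0.47  0.45 -0.65  1.6   0.29  1.2  -0.54]
turn rv [0.    0.001 0.001] then shift in turned tool axes mm [  1.5   0.7 131.1]
```

View pics/w5.png

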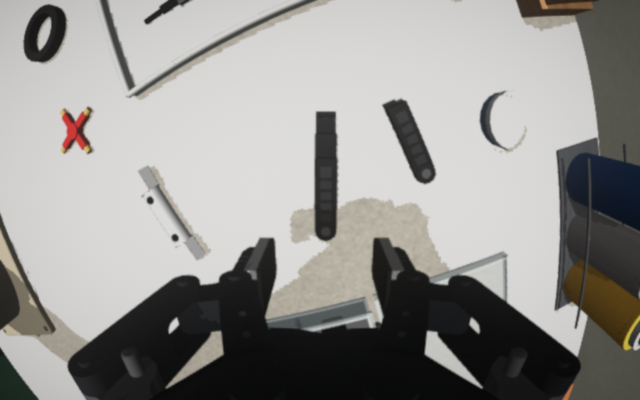

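```bash
python3 -c "
from h import *
X=wback([(326,111),(326,241),(326,176)],.010,[.6088,-.0187,.1593],[.8028,.5962,0,0]);print(X,X[:2].mean(0))"; python3 -m creep '[[0,0,0,1,0.5,30,110],[0,0,0,0,0,35,110],[0,0,0,0,0,30,110],[0,0,0,0,0,20,110],[0,0,0,0,0,10,110],[0,0,0,0,0,6,110],[0,0,0,0,0,0,110]]'; python3 -c "
from h import *
plan(.6098,-.0186,.028,73)"
```

```text
[[ 0.63126116  0.05007614  0.01      ]
 [ 0.59727469 -0.06310597  0.01      ]
 [ 0.61494626 -0.00414897  0.01      ]] [ 0.61426792 -0.00651491  0.01      ]
clock: 8.95
position: [0.6096, -0.0186, 0.0279]
ee_rot: [0.804, 0.595, -0.0, 0.0]
ft_force: [-0.0, 0.6, 0.4]
grip_width: 0.569
t 8.95 pos [ 0.6096 -0.0186  0.0279] psi 73.0 grip 0.569 F [-0.   0.6  0.4] J [ 0.42  0.6  -0.6   1.69  0.39  0.98 -0.62]
turn rv [0. 0. 0.] then shift in turned tool axes mm [ 0.   0.2 -0.1]
```

```bash
python3 -m creep '[[0,0,0,0,0,0,255],[0,0,0,0,0,0,255],[0,0,0,0,0,0,255],[0,0,0,0,0,0,255],[0,0,0,0,0,0,255],[0,0,0,0,0,-10,255],[0,0,0,0,0,-30,255],[0,0,0,0,0,-40,255]]' 40; python3 -m creep '[[0,0,-0.148,0,0,-20,255],[0,0,-0.148,0,0,0,255],[0,0,0,0,0,0,255]]'; python3 -c "
from h import *
plan(.4995,-.227,.13,90)
p,d=camera('wrist');cv2.imwrite('pics/w6.png',p)"
```

```text
clock: 9.75
position: [0.6083, -0.0179, 0.1078]
ee_rot: [0.804, 0.595, -0.001, -0.001]
ft_force: [1.2, -0.6, 0.1]
grip_width: 0.218
clock: 10.05
position: [0.6098, -0.018, 0.1291]
ee_rot: [0.706, 0.708, 0.0, 0.001]
ft_force: [-1.0, -0.0, 0.7]
grip_width: 0.218
t 10.05 pos [ 0.6098 -0.018   0.1291] psi 90.1 grip 0.218 F [-1.  -0.   0.7] J [ 0.5   0.49 -0.7   1.62  0.34  1.15 -0.28]
turn rv [0.002 0.    0.002] then shift in turned tool axes mm [-209.  -110.3   -0.9]
```

View pics/w6.png

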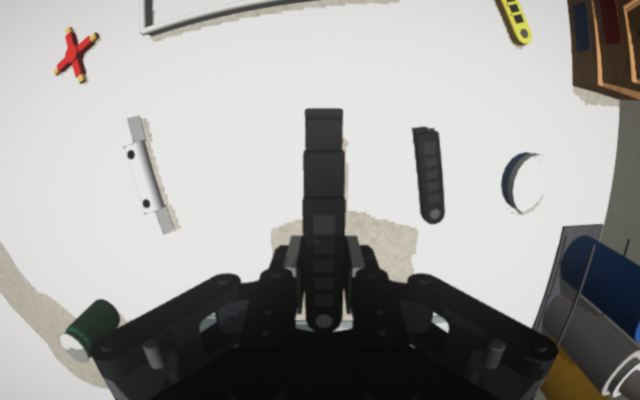

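Lever_a is held straight, tip forward at (323,112). Now to the latch-side bay.

```bash
python3 -m creep '[[0,0,0,-25,-13,0,255],[0,0,0,-40,-21,0,255],[0,0,0,-40,-21,0,255],[0,0,0,-40,-21,0,255],[0,0,0,-40,-21,0,255],[0,0,0,-24,-13.3,0,255],[0,0,0,0,0,0,255],[0,0,0,0,0,0,255]]'; python3 -c "
from h import *
plan(.4995,-.227,.033,90)
p,d=camera('wrist');cv2.imwrite('pics/w7.png',p)"
```

```text
clock: 10.9
position: [0.4988, -0.227, 0.1276]
ee_rot: [0.709, 0.705, 0.0, -0.0]
ft_force: [0.7, 0.4, -0.1]
grip_width: 0.22
t 10.9 pos [ 0.4988 -0.227   0.1276] psi 89.7 grip 0.22 F [ 0.7  0.4 -0.1] J [ 0.91  0.35 -0.66  1.79  0.24  1.09  0.16]
turn rv [-0.001 -0.001 -0.005] then shift in turned tool axes mm [ 0.   0.7 94.6]
```

View pics/w7.png

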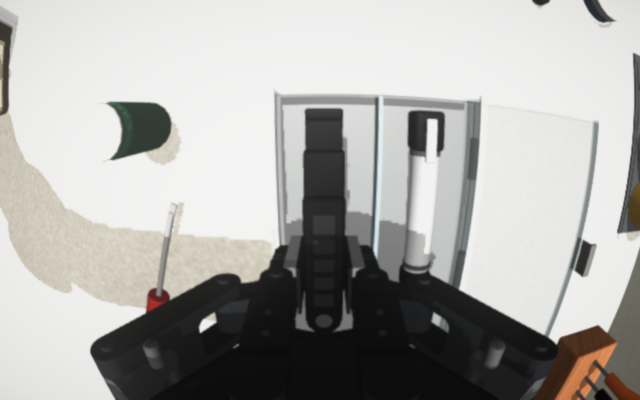

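```bash
python3 -m creep '[[0,0,0,0,0.5,20,255],[0,0,0,0,0,30,255],[0,0,0,0,0,22,255],[0,0,0,0,0,12,255],[0,0,0,0,0,6,255],[0,0,0,0,0,4,255],[0,0,0,0,0,1,255],[0,0,0,0,0,0,255]]'; python3 -m creep '[[0,0,0,0,0,0,160],[0,0,0,0,0,0,160],[0,0,0,0,0,0,160],[0,0,0,0,0,0,160]]'; python3 -c "
from h import *
plan(.4995,-.227,.032,90)"
```

```text
clock: 11.75
position: [0.5002, -0.227, 0.0335]
ee_rot: [0.707, 0.707, 0.0, 0.001]
ft_force: [0.4, 0.3, -0.8]
grip_width: 0.219
clock: 12.15
position: [0.4998, -0.227, 0.033]
ee_rot: [0.707, 0.707, 0.0, 0.0]
ft_force: [-0.4, -1.1, -0.1]
grip_width: 0.371
t 12.15 pos [ 0.4998 -0.227   0.033 ] psi 90.0 grip 0.371 F [-0.4 -1.1 -0.1] J [ 0.86  0.48 -0.61  1.85  0.34  0.92  0.09]
turn rv [ 0.  0. -0.] then shift in turned tool axes mm [-0.  -0.3  1. ]
```

```bash
python3 -m creep '[[0,0,0,0,0,-15,160],[0,0,0,0,0,-30,160],[0,0,0,0,0,-40,160],[0,0,0,20,0,-40,110],[0,0,0,40,3,-20,110],[0,0,0,45,3,0,110],[0,0,0,45,3,0,110],[0,0,0,45,3,0,110]]'; python3 -m creep '[[0,0,0,45,3,0,110],[0,0,0,45,3,0,110],[0,0,0,45,3,0,110],[0,0,0,45,3,0,110],[0,0,-0.145,45,3,0,110],[0,0,-0.145,40,0,0,110],[0,0,-0.145,20,0,0,110],[0,0,-0.145,0,0,0,110]]';python3 -m creep '[[0,0,-0.148,0,0,0,110],[0,0,-0.148,0,0,0,110],[0,0,-0.148,0,0,0,110],[0,0,-0.148,0,0,0,110],[0,0,-0.148,0,0,0,110],[0,0,-0.148,0,0,0,110],[0,0,-0.148,0,0,0,110],[0,0,-0.148,0,0,0,110]]';  python3 -c "
from h import *
plan(.526,.2795,.18,192)
p,d=camera('top');cv2.imwrite('pics/t8.png',p[90:250,340:540].repeat(4,0).repeat(4,1))"
```

```text
clock: 12.95
position: [0.5117, -0.0301, 0.1793]
ee_rot: [0.707, 0.707, 0.0, 0.001]
ft_force: [0.7, 0.3, 0.2]
grip_width: 0.569
clock: 13.75
position: [0.5133, 0.2561, 0.1792]
ee_rot: [0.47, 0.883, 0.001, -0.0]
ft_force: [-0.1, -0.2, 0.1]
grip_width: 0.572
clock: 14.55
position: [0.5153, 0.2516, 0.1789]
ee_rot: [-0.099, 0.995, -0.0, 0.0]
ft_force: [0.0, -0.2, -0.5]
grip_width: 0.568
t 14.55 pos [0.5153 0.2516 0.1789] psi -168.6 grip 0.568 F [ 0.  -0.2 -0.5] J [ 0.39  0.57 -1.22  1.66  0.56  1.31  0.84]
turn rv [-0.001  0.001 -0.01 ] then shift in turned tool axes mm [-16.3  25.1  -1.1]
```

View pics/t8.png

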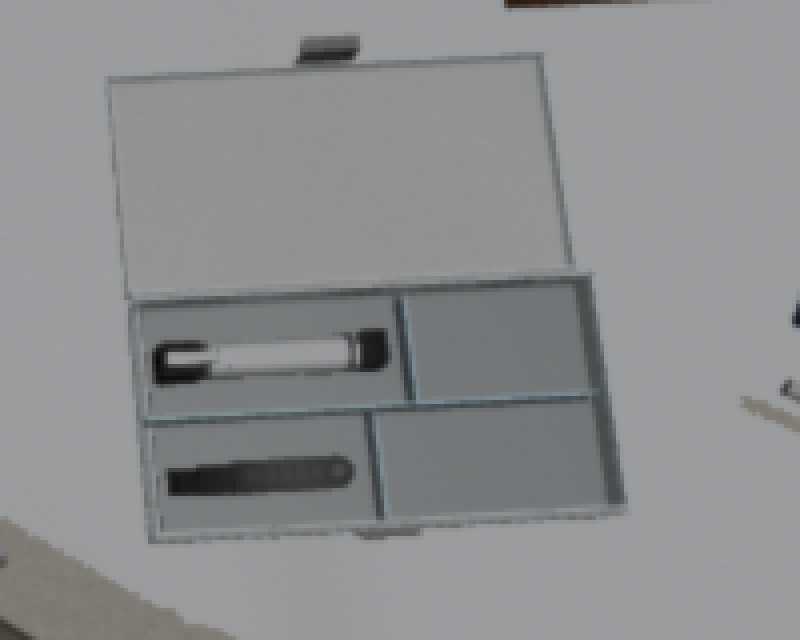

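Top view: the pump and lever_a both sit flat in their bays. I'm carrying on to lever_b with a close wrist view.

```bash
python3 -m creep '[[0,0,-0.01,-8,12,10,110],[0,0,0,-8,13,10,110],[0,0,0,0,0,0,110],[0,0,0,0,0,0,110]]'; python3 -c "
from h import *
o=get_obs();p,d=camera('wrist');cv2.imwrite('pics/w9.png',p)
print([round(float(v),4) for v in [*o['position'],*o['ee_rot']]])
plan(.526,.2795,.031,192)"
```

```text
clock: 15.0
position: [0.5257, 0.2795, 0.1584]
ee_rot: [-0.101, 0.995, -0.0, -0.0]
ft_force: [-0.6, -0.4, -0.5]
grip_width: 0.569
[0.5257, 0.2795, 0.1584, -0.1009, 0.9949, -0.0001, -0.0001]
t 15.05 pos [0.526  0.2792 0.1585] psi -168.4 grip 0.569 F [-0.8 -0.5  0.6] J [ 0.3   0.63 -1.17  1.62  0.6   1.3   0.8 ]
turn rv [-0.     0.    -0.008] then shift in turned tool axes mm [-1.000e-01  3.000e-01  1.275e+02]
```

View pics/w9.png

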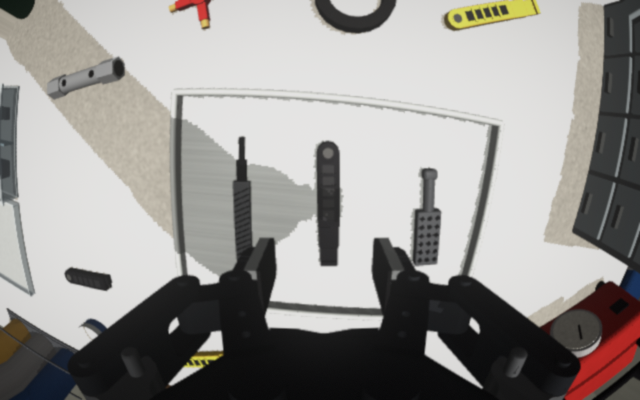

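```bash
python3 -c "
from h import *
P=[0.5257,0.2795,0.1584];q=[-0.1009,0.9949,-0.0001,-0.0001]
X=wback([(328,141),(328,265),(428,169),(425,264),(241,136)],.013,P,q);print(X,X[:2].mean(0),X[2:4].mean(0))
for a in ((0,1),(2,3)):
  d=X[a[0]]-X[a[1]];print(np.degrees(np.arctan2(d[1],d[0])),np.linalg.norm(d))"
```

```text
[[0.47969381 0.27463246 0.013     ]
 [0.59310911 0.29831756 0.013     ]
 [0.48437388 0.36694152 0.013     ]
 [0.57533625 0.39252724 0.013     ]
 [0.48930915 0.19992524 0.013     ]] [0.53640146 0.28647501 0.013     ] [0.52985506 0.37973438 0.013     ]
-168.2041556967885 0.11586205020101027
-164.28986996164164 0.09449223408914398
```

```bash
python3 -m creep '[[0,0,0,0,2.5,30,110],[0,0,0,0,0,35,110],[0,0,0,0,0,28,110],[0,0,0,0,0,18,110],[0,0,0,0,0,10,110],[0,0,0,0,0,6,110],[0,0,0,0,0,0,110],[0,0,0,0,0,0,110]]'; python3 -c "
from h import *
plan(.5253,.282,.031,192)
p,d=camera('wrist');cv2.imwrite('pics/w10.png',p)"
```

```text
clock: 15.85
position: [0.526, 0.2823, 0.0318]
ee_rot: [-0.101, 0.995, 0.0, 0.001]
ft_force: [-0.6, 0.2, 0.5]
grip_width: 0.569
t 15.85 pos [0.526  0.2823 0.0318] psi -168.4 grip 0.569 F [-0.6  0.2  0.5] J [ 0.21  0.77 -1.05  1.71  0.74  1.11  0.71]
turn rv [ 0.     0.001 -0.006] then shift in turned tool axes mm [ 0.7 -0.2  0.8]
```

View pics/w10.png

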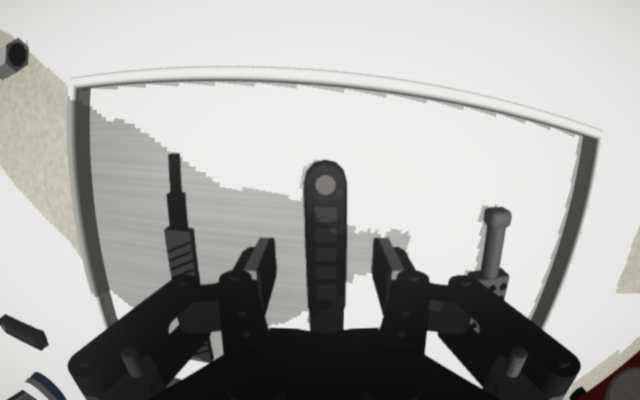

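```bash
python3 -m creep '[[0,0,0,0,0,0,255],[0,0,0,0,0,0,255],[0,0,0,0,0,0,255],[0,0,0,0,0,0,255],[0,0,0,0,0,0,255],[0,0,0,0,0,-10,255],[0,0,0,0,0,-30,255],[0,0,0,0,0,-40,255]]' 40; python3 -m creep '[[0,0,0.148,0,0,-30,255],[0,0,0.148,0,0,0,255],[0,0,0.148,0,0,0,255],[0,0,0.148,0,0,0,255],[0,0,0.148,0,0,0,255],[0,0,0.148,0,0,0,255],[0,0,0.148,0,0,0,255],[0,0,0.148,0,0,0,255]]'; python3 -m creep '[[0,0,0.148,0,0,0,255],[0,0,0.148,0,0,0,255],[0,0,0.148,0,0,0,255],[0,0,0.148,0,0,0,255],[0,0,0,0,0,0,255]]';python3 -c "
from h import *
plan(.4994,-.349,.13,90)
p,d=camera('wrist');cv2.imwrite('pics/w11.png',p)"
```

```text
clock: 16.7
position: [0.5245, 0.2813, 0.1107]
ee_rot: [-0.102, 0.995, -0.0, -0.001]
ft_force: [0.6, -0.4, -0.2]
grip_width: 0.217
clock: 17.5
position: [0.5252, 0.282, 0.1413]
ee_rot: [0.474, 0.881, 0.0, 0.0]
ft_force: [0.2, 1.0, -0.1]
grip_width: 0.216
clock: 18.0
position: [0.5252, 0.2822, 0.1413]
ee_rot: [0.708, 0.706, 0.0, 0.0]
ft_force: [-1.6, 0.6, -0.3]
grip_width: 0.217
t 18.0 pos [0.5252 0.2822 0.1413] psi 89.8 grip 0.217 F [-1.6  0.6 -0.3] J [ 0.07  0.49 -0.82  1.64  0.38  1.18 -0.84]
turn rv [ 0.     0.    -0.004] then shift in turned tool axes mm [-631.2  -25.8   11.3]
```

View pics/w11.png

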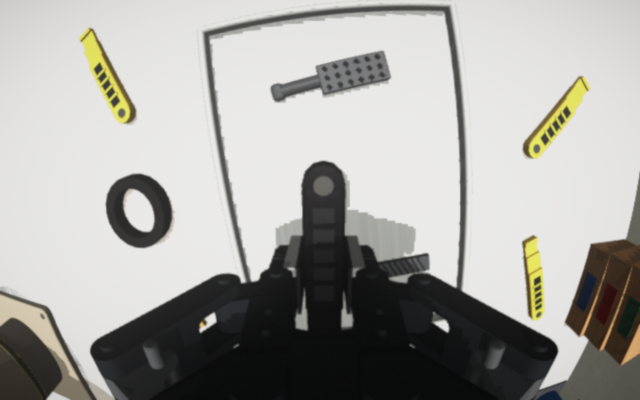

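Lever_b is held straight, thumb end forward at (323,165). I'm carrying it to the second lever bay.

```bash
python3 -m creep '[[0,0,0,-30,-1,0,255],[0,0,0,-45,-2,0,255],[0,0,0,-45,-2,0,255],[0,0,0,-45,-2,0,255],[0,0,0,-45,-2,0,255],[0,0,0,-45,-2,0,255],[0,0,0,-45,-2,0,255],[0,0,0,-45,-2,0,255]]';python3 -m creep '[[0,0,0,-45,-2,0,255],[0,0,0,-45,-2,0,255],[0,0,0,-45,-2,0,255],[0,0,0,-45,-2,0,255],[0,0,0,-45,-2,0,255],[0,0,0,-40,-2,0,255],[0,0,0,-20,0,0,255],[0,0,0,0,0,0,255]]'; python3 -m creep '[[0,0,0,0,0,0,255],[0,0,0,0,0,0,255]]'; python3 -c "
from h import *
plan(.4994,-.349,.033,90)
p,d=camera('wrist');cv2.imwrite('pics/w12.png',p)"
```

```text
clock: 18.85
position: [0.5093, -0.0648, 0.1411]
ee_rot: [0.706, 0.708, -0.0, 0.0]
ft_force: [1.4, -0.7, -1.2]
grip_width: 0.219
clock: 19.65
position: [0.4958, -0.3517, 0.1404]
ee_rot: [0.708, 0.706, -0.0, -0.0]
ft_force: [0.5, 0.6, -0.8]
grip_width: 0.217
clock: 19.85
position: [0.4977, -0.3464, 0.1409]
ee_rot: [0.706, 0.708, 0.0, -0.0]
ft_force: [-0.3, 0.0, -0.0]
grip_width: 0.217
t 19.85 pos [ 0.4977 -0.3464  0.1409] psi 90.1 grip 0.217 F [-0.3  0.  -0. ] J [ 1.    0.44 -0.59  1.62  0.26  1.15  0.35]
turn rv [ 0.    -0.001  0.002] then shift in turned tool axes mm [ -2.6   1.7 107.9]
```

View pics/w12.png

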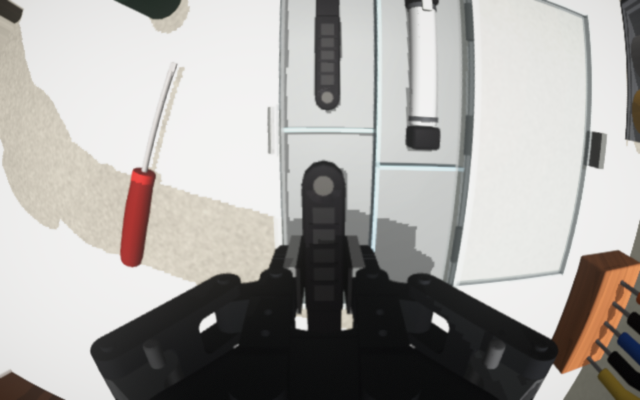

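```bash
python3 -m creep '[[0,0,0,-2.5,1.5,20,255],[0,0,0,0,0,30,255],[0,0,0,0,0,30,255],[0,0,0,0,0,14,255],[0,0,0,0,0,8,255],[0,0,0,0,0,4,255],[0,0,0,0,0,1.5,255],[0,0,0,0,0,0,255]]'; python3 -m creep '[[0,0,0,0,0,0,255],[0,0,0,0,0,0.5,255],[0,0,0,0,0,0,160],[0,0,0,0,0,0,160],[0,0,0,0,0,0,160],[0,0,0,0,0,0,160]]'; python3 -c "
from h import *
plan(.4994,-.349,.0325,90)"
```

```text
clock: 20.7
position: [0.4992, -0.3508, 0.0342]
ee_rot: [0.708, 0.706, 0.0, 0.001]
ft_force: [0.1, 0.7, -0.4]
grip_width: 0.22
clock: 21.3
position: [0.4987, -0.3505, 0.0328]
ee_rot: [0.708, 0.706, 0.0, 0.0]
ft_force: [0.1, 0.3, 0.3]
grip_width: 0.371
t 21.3 pos [ 0.4987 -0.3505  0.0328] psi 89.9 grip 0.371 F [0.1 0.3 0.3] J [ 0.96  0.58 -0.54  1.69  0.35  0.97  0.29]
turn rv [ 0.     0.    -0.002] then shift in turned tool axes mm [1.5 0.7 0.3]
```

```bash
python3 -m creep '[[0,0,0,0,0,-15,160],[0,0,0,0,0,-30,160],[0,0,0,0,0,-40,160],[0,0,0,20,0,-40,125],[0,0,0,40,2,-20,125],[0,0,0,45,3,0,125],[0,0,0,45,3,0,125],[0,0,0,45,3,0,125]]'; python3 -m creep '[[0,0,0,45,3,0,125],[0,0,0,45,3,0,125],[0,0,0,45,3,0,125],[0,0,0,45,3,0,125],[0,0,0,45,3,0,125],[0,0,0,45,3,0,125],[0,0,0,45,3,0,125],[0,0,0,45,3,0,125]]';python3 -m creep '[[0,0,0,45,3,0,125],[0,0,0,45,3,0,125],[0,0,0,45,3,0,125],[0,0,0,20,1,0,125],[0,0,-0.148,0,0,0,125],[0,0,-0.148,0,0,0,125],[0,0,-0.148,0,0,0,125],[0,0,-0.148,0,0,0,125]]';  python3 -m creep '[[0,0,-0.148,0,0,0,125],[0,0,-0.148,0,0,0,125],[0,0,-0.148,0,0,0,125],[0,0,-0.148,0,0,0,125],[0,0,-0.148,0,0,0,125],[0,0,-0.148,0,0,0,125],[0,0,-0.148,0,0,0,125],[0,0,-0.148,0,0,0,125]]';  python3 -c "
from h import *
plan(.5448,.3818,.15,194.5)
p,d=camera('top');cv2.imwrite('pics/t13.png',p[90:250,340:540].repeat(4,0).repeat(4,1))"
```

```text
clock: 22.1
position: [0.5101, -0.1538, 0.1793]
ee_rot: [0.708, 0.706, 0.0, 0.001]
ft_force: [1.2, 0.2, -0.3]
grip_width: 0.512
clock: 22.9
position: [0.5349, 0.2062, 0.1791]
ee_rot: [0.708, 0.706, 0.0, 0.001]
ft_force: [1.1, 0.2, 0.2]
grip_width: 0.509
clock: 23.7
position: [0.5451, 0.3595, 0.179]
ee_rot: [0.468, 0.884, 0.0, 0.0]
ft_force: [0.8, -0.0, -0.1]
grip_width: 0.512
clock: 24.5
position: [0.5453, 0.3592, 0.179]
ee_rot: [-0.104, 0.995, -0.0, 0.0]
ft_force: [0.3, -0.2, -0.2]
grip_width: 0.511
t 24.5 pos [0.5453 0.3592 0.179 ] psi -168.0 grip 0.511 F [ 0.3 -0.2 -0.2] J [ 0.1   0.73 -1.16  1.43  0.67  1.4   0.72]
turn rv [-0.     0.001 -0.044] then shift in turned tool axes mm [-5.2 22.  29. ]
```

View pics/t13.png

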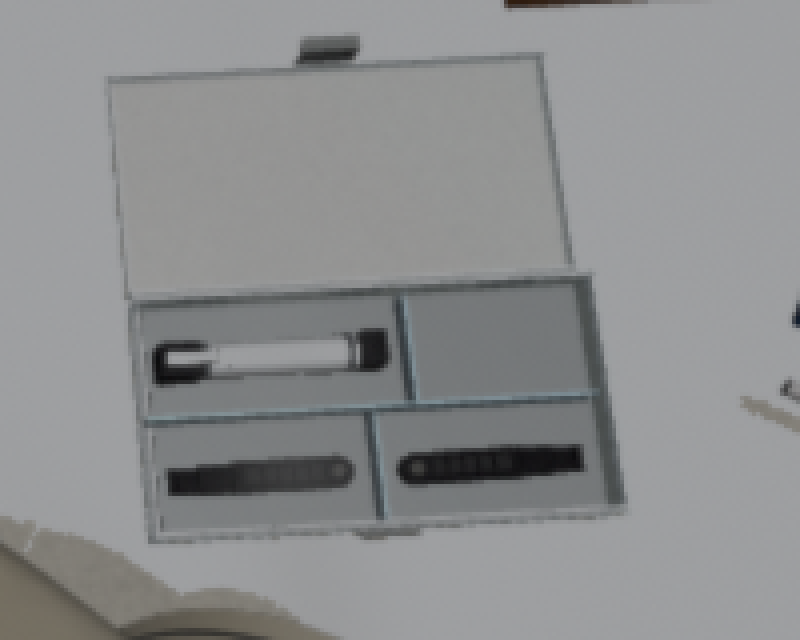

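Both levers lie centred in their bays. The rasp is last.

```bash
python3 -m creep '[[0,0,-0.044,0,8,10,125],[0,0,0,-5,14,20,125],[0,0,0,0,0,0,125],[0,0,0,0,0,0,125],[0,0,0,0,0,0,125]]'; python3 -c "
from h import *
o=get_obs();p,d=camera('wrist');cv2.imwrite('pics/w14.png',p)
print([round(float(v),4) for v in [*o['position'],*o['ee_rot']]])
plan(.5448,.3818,.031,194.5)"
```

```text
clock: 25.05
position: [0.5451, 0.382, 0.1486]
ee_rot: [-0.123, 0.992, 0.0, 0.0]
ft_force: [0.4, 0.2, 0.1]
grip_width: 0.504
[0.5451, 0.382, 0.1486, -0.1227, 0.9924, 0.0, 0.0004]
t 25.1 pos [0.5453 0.3819 0.1487] psi -165.9 grip 0.509 F [-0.2 -0.5 -0.2] J [ 0.05  0.78 -1.13  1.43  0.71  1.37  0.71]
turn rv [-0.     0.001 -0.007] then shift in turned tool axes mm [5.000e-01 1.000e-01 1.177e+02]
```

View pics/w14.png

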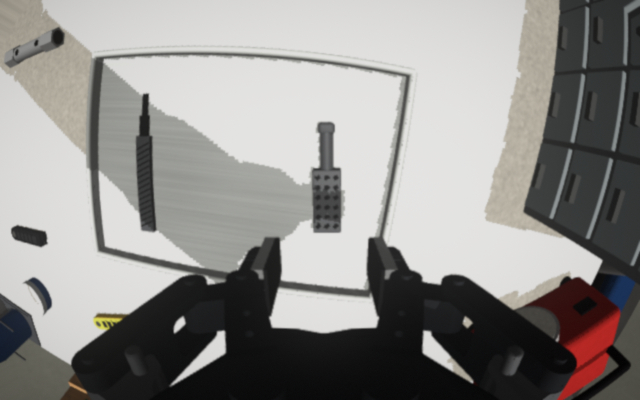

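```bash
python3 -c "
from h import *
P=[0.5451,0.382,0.1486];q=[-0.1227,0.9924,0,0.0004]
X=wback([(326,123),(327,232)],.013,P,q);print(X,X.mean(0));d=X[1]-X[0];print(np.degrees(np.arctan2(d[1],d[0])),np.linalg.norm(d))"; python3 -m creep '[[0,0,-0.005,0.5,1,30,125],[0,0,0,0,0,35,125],[0,0,0,0,0,22,125],[0,0,0,0,0,14,125],[0,0,0,0,0,8,125],[0,0,0,0,0,5,125],[0,0,0,0,0,2,125],[0,0,0,0,0,0,125]]'; python3 -c "
from h import *
plan(.5448,.3825,.031,194.5)
p,d=camera('wrist');cv2.imwrite('pics/w15.png',p)"
```

```text
[[0.48488993 0.36966362 0.013     ]
 [0.57553518 0.39347836 0.013     ]] [0.53021255 0.38157099 0.013     ]
14.720344549199645 0.09372141529728778
clock: 25.9
position: [0.5444, 0.3832, 0.0325]
ee_rot: [-0.126, 0.992, 0.0, 0.0]
ft_force: [0.6, -1.0, -0.0]
grip_width: 0.508
t 25.9 pos [0.5444 0.3832 0.0325] psi -165.6 grip 0.508 F [ 0.6 -1.  -0. ] J [ 0.01  0.89 -1.04  1.51  0.8   1.21  0.66]
turn rv [ 0.     0.001 -0.001] then shift in turned tool axes mm [-0.2 -0.7  1.5]
```

View pics/w15.png

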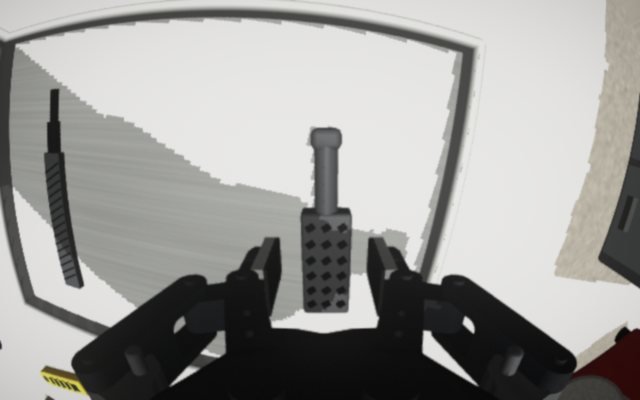

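```bash
python3 -m creep '[[0,0,0,0,0,1,255],[0,0,0,0,0,0,255],[0,0,0,0,0,0,255],[0,0,0,0,0,0,255],[0,0,0,0,0,0,255],[0,0,0,0,0,-10,255],[0,0,0,0,0,-30,255],[0,0,0,0,0,-40,255]]' 50; python3 -m creep '[[0,0,0.148,0,0,-30,255],[0,0,0.148,0,0,0,255],[0,0,0.148,0,0,0,255],[0,0,0.148,0,0,0,255],[0,0,0.148,0,0,0,255],[0,0,0.148,0,0,0,255],[0,0,0.148,0,0,0,255],[0,0,0.148,0,0,0,255]]'; python3 -m creep '[[0,0,0.148,0,0,0,255],[0,0,0.148,0,0,0,255],[0,0,0.148,0,0,0,255],[0,0,0.148,0,0,0,255],[0,0,0.046,0,0,0,255],[0,0,0,0,0,0,255]]';python3 -c "
from h import *
plan(.5754,-.3905,.13,90)
p,d=camera('wrist');cv2.imwrite('pics/w16.png',p)"
```

```text
clock: 26.75
position: [0.5433, 0.3819, 0.1102]
ee_rot: [-0.126, 0.992, -0.001, -0.002]
ft_force: [0.6, 0.1, -0.6]
grip_width: 0.261
clock: 27.55
position: [0.5439, 0.3828, 0.141]
ee_rot: [0.452, 0.892, -0.0, -0.0]
ft_force: [-0.9, -0.2, -1.4]
grip_width: 0.263
clock: 28.15
position: [0.5439, 0.3829, 0.1411]
ee_rot: [0.707, 0.707, -0.0, 0.0]
ft_force: [0.2, -0.7, -0.8]
grip_width: 0.26
t 28.15 pos [0.5439 0.3829 0.1411] psi 90.1 grip 0.26 F [ 0.2 -0.7 -0.8] J [-0.13  0.63 -0.8   1.45  0.46  1.26 -0.97]
turn rv [-0.     0.     0.001] then shift in turned tool axes mm [-773.4   31.5   11.1]
```

View pics/w16.png

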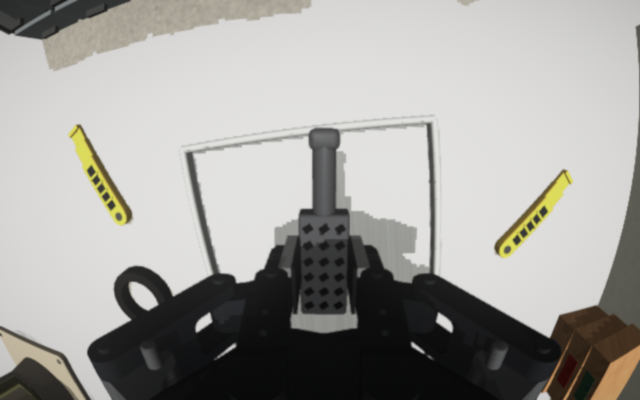

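The rasp is held square, handle forward at (323,135). I'm carrying it to the short bay.

```bash
python3 -m creep '[[0,0,0,-30,1,0,255],[0,0,0,-45,2,0,255],[0,0,0,-45,2,0,255],[0,0,0,-45,2,0,255],[0,0,0,-45,2,0,255],[0,0,0,-45,2,0,255],[0,0,0,-45,2,0,255],[0,0,0,-45,2,0,255]]';python3 -m creep '[[0,0,0,-45,2,0,255],[0,0,0,-45,2,0,255],[0,0,0,-45,2,0,255],[0,0,0,-45,2,0,255],[0,0,0,-45,2,0,255],[0,0,0,-45,2,0,255],[0,0,0,-45,2,0,255],[0,0,0,-40,2,0,255]]'; python3 -m creep '[[0,0,0,-40,1,0,255],[0,0,0,-20,0,0,255],[0,0,0,-10,0,0,255],[0,0,0,0,0,0,255],[0,0,0,0,0,0,255],[0,0,0,0,0,0,255]]'; python3 -c "
from h import *
plan(.5754,-.390,.034,90)
p,d=camera('wrist');cv2.imwrite('pics/w17.png',p)"
```

```text
clock: 29.0
position: [0.5592, 0.0361, 0.141]
ee_rot: [0.706, 0.708, -0.0, 0.0]
ft_force: [1.2, -0.1, -1.6]
grip_width: 0.265
clock: 29.8
position: [0.5753, -0.3196, 0.1408]
ee_rot: [0.706, 0.708, -0.0, 0.0]
ft_force: [0.1, -0.1, -0.9]
grip_width: 0.259
clock: 30.4
position: [0.5776, -0.385, 0.1411]
ee_rot: [0.706, 0.708, 0.0, -0.0]
ft_force: [-0.7, 0.1, -1.4]
grip_width: 0.265
t 30.4 pos [ 0.5776 -0.385   0.1411] psi 90.2 grip 0.265 F [-0.7  0.1 -1.4] J [ 0.94  0.64 -0.62  1.36  0.37  1.26  0.3 ]
turn rv [ 0.    -0.001  0.004] then shift in turned tool axes mm [ -5.   -2.2 107.1]
```

View pics/w17.png

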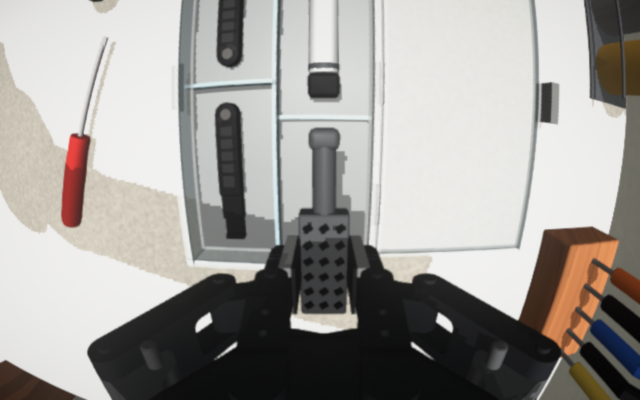

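```bash
python3 -m creep '[[0,0,0.003,-5,-2,20,255],[0,0,0,0,0,30,255],[0,0,0,0,0,30,255],[0,0,0,0,0,14,255],[0,0,0,0,0,8,255],[0,0,0,0,0,4,255],[0,0,0,0,0,0,255],[0,0,0,0,0,0,255]]'; python3 -c "
from h import *
plan(.5754,-.390,.0325,90)"
```

```text
clock: 31.25
position: [0.5757, -0.3924, 0.0362]
ee_rot: [0.708, 0.706, 0.0, 0.001]
ft_force: [0.0, 0.7, -1.4]
grip_width: 0.266
t 31.25 pos [ 0.5757 -0.3924  0.0362] psi 89.9 grip 0.266 F [ 0.   0.7 -1.4] J [ 0.93  0.75 -0.58  1.43  0.43  1.09  0.27]
turn rv [ 0.002  0.001 -0.002] then shift in turned tool axes mm [ 2.4 -0.3  3.7]
```

```bash
python3 -m creep '[[0,0,0,2,0,2,255],[0,0,0,0,0,1,255],[0,0,0,0,0,0.5,255],[0,0,0,0,0,0,255],[0,0,0,0,0,0,255]]'; python3 -m creep '[[0,0,0,0,0,0,152],[0,0,0,0,0,0,152],[0,0,0,0,0,0,152],[0,0,0,0,0,0,152]]'; python3 -m creep '[[0,0,0,0,0,-10,152],[0,0,0,0,0,-30,152],[0,0,0,0,0,-40,152],[0,0,0,0,0,-40,152],[0,0,0,0,0,-30,152]]';  python3 -m creep '[[0,0,0,0,-40,0,110],[0,0,0,0,-45,0,110],[0,0,0,20,-45,0,110],[0,0,0,45,-10,0,110],[0,0,0,45,0,0,110],[0,0,0,45,0,0,110],[0,0,0,45,0,0,110],[0,0,0,45,0,0,110]]'; python3 -m creep '[[0,0,0,45,0,0,110],[0,0,0,45,0,0,110],[0,0,0,45,0,0,110],[0,0,0,0,0,0,110],[0,0,0,0,0,0,110],[0,0,0,0,0,0,110]]'; python3 -c "
from h import *
plan(.5754,-.390,.0325,90)
p,d=camera('top');cv2.imwrite('pics/t18.png',p);np.save('pics/t18.npy',d);cv2.imwrite('pics/t18c.png',p[90:250,340:540].repeat(4,0).repeat(4,1))
p,d=camera('scene');cv2.imwrite('pics/s18.png',p);cv2.imwrite('pics/s18c.png',cv2.resize(p[170:300,120:290],None,fx=4,fy=4))"
```

```text
clock: 31.75
position: [0.5754, -0.3898, 0.0325]
ee_rot: [0.708, 0.706, 0.0, 0.0]
ft_force: [-2.8, 2.3, 6.7]
grip_width: 0.262
clock: 32.15
position: [0.5749, -0.3901, 0.0313]
ee_rot: [0.708, 0.706, -0.0, 0.0]
ft_force: [0.5, -0.0, -0.5]
grip_width: 0.408
clock: 32.65
position: [0.5756, -0.3901, 0.1852]
ee_rot: [0.708, 0.706, 0.0, 0.001]
ft_force: [1.6, 0.1, -0.0]
grip_width: 0.399
clock: 33.45
position: [0.4353, -0.143, 0.1821]
ee_rot: [0.708, 0.706, -0.0, 0.001]
ft_force: [-0.4, 0.1, 0.9]
grip_width: 0.567
clock: 34.05
position: [0.4358, -0.0106, 0.1816]
ee_rot: [0.708, 0.706, -0.0, 0.0]
ft_force: [-0.4, -0.1, -0.3]
grip_width: 0.569
t 34.05 pos [ 0.4358 -0.0106  0.1816] psi 89.8 grip 0.569 F [-0.4 -0.1 -0.3] J [ 0.91  0.03 -0.99  1.99  0.03  1.14 -0.09]
turn rv [ 0.     0.001 -0.003] then shift in turned tool axes mm [-379.4  139.6  149.1]
```

View pics/t18.png

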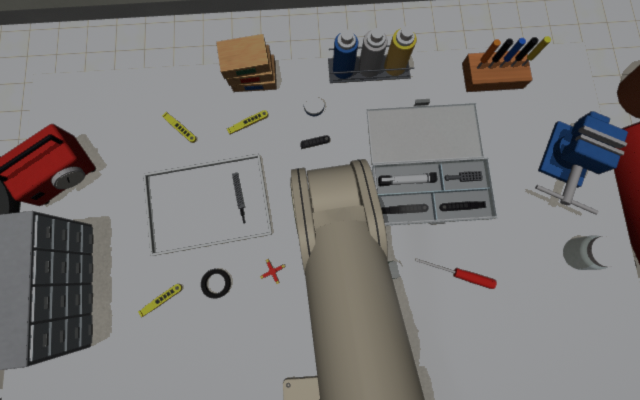

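View pics/t18c.png

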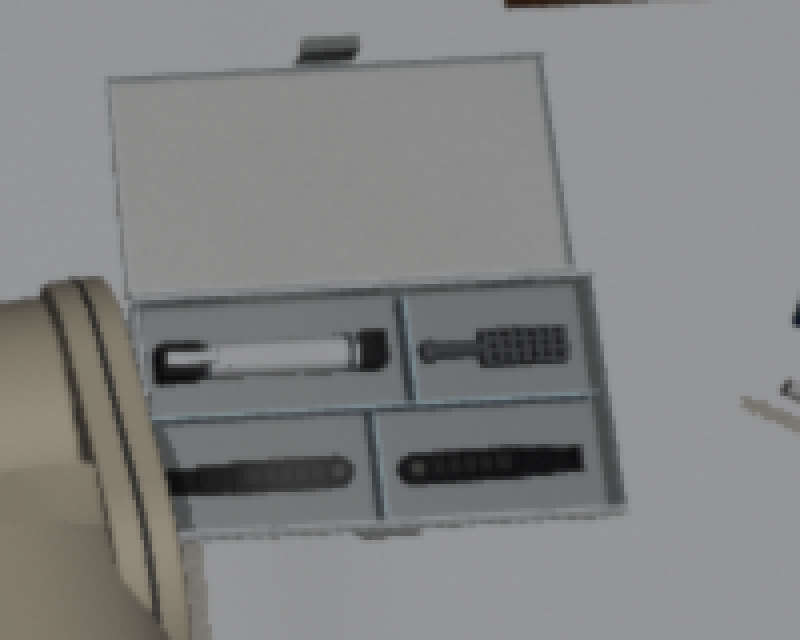

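View pics/s18c.png

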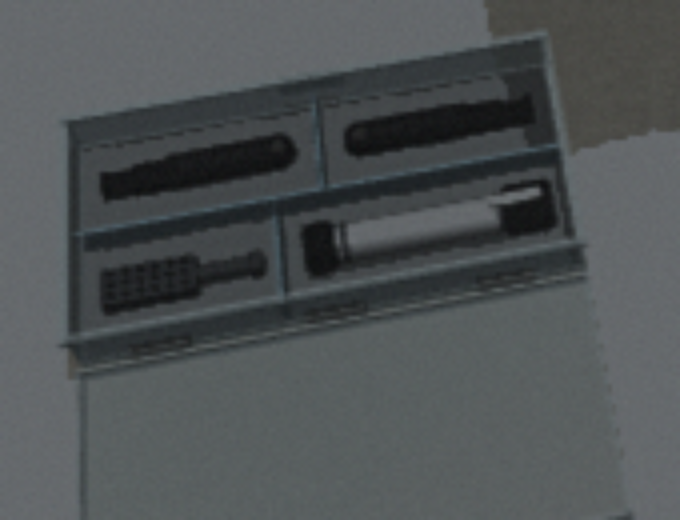

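All four parts are in the case. I'll measure their offsets from the bay centres, and how far the decoys have moved, using the top and scene views.

Run:
```python
from h import *
C=np.array([.5374,-.288])
f=lambda q:(np.array(q,float))/4-.5+[340,90]
for n,a,b,z,c in [("pump",(153,362),(389,350),.016,(.038,.059)),("rasp",(419,351),(571,343),.014,(.038,-.0875)),("levB",(397,468),(584,458),.014,(-.038,-.073))]:
    X=back(f([a,b]),"top",z)[:,:2];print(n,"offset from bay mm",np.round((X.mean(0)-C-c)*1000,1),"len",np.linalg.norm(X[0]-X[1]).round(3))
p0=cv2.imread("pics/t8.png") 
X=back(f([(167,480),(354,470)]),"top",.014)[:,:2];print("levA",np.round((X.mean(0)-C-[-.038,.073])*1000,1))
a=cv2.imread("pics/top0.png");b=cv2.imread("pics/t18.png");s0=cv2.imread("pics/scene0.png");s1=cv2.imread("pics/s18.png")
print("snap diff",np.abs(a[130:155,298:334].astype(int)-b[130:155,298:334]).mean(),"file",np.abs(a[165:228,228:252].astype(int)-b[165:228,228:252]).mean())
cv2.imwrite("pics/s0s1.png",np.hstack([cv2.resize(s[130:270,270:480],None,fx=1.8,fy=1.8) for s in(s0,s1)]))
```

```text
pump offset from bay mm [ 2.5 -1.6] len 0.153
rasp offset from bay mm [-0.4 -1.1] len 0.099
levB offset from bay mm [-0.1 -2. ] len 0.12
levA [ 1.6 -0.7]
snap diff 4.268518518518518 file 4.76873897707231
```

View pics/s0s1.png

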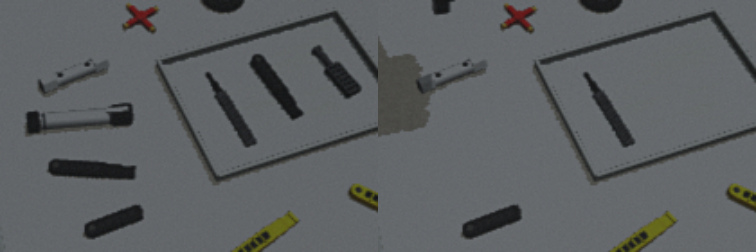

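The spanner, snapped lever and file lie where they started, and every placed part is within about 3 mm of its bay centre. The arm is clear, so I'm handing in.

```bash
python3 -c "
from workcell import *
print(hand_in())"
```

```text
the job is handed in; nothing more can be done
None
```

The puncture kit is packed and the job was handed in at about 34 s on the robot's clock; `hand_in()` gives no verdict. The pump is in the long bay, the rasp in the short bay, and one good lever in each of the two latch-side bays.

**Position:** the last top views put every part within about 3 mm of its bay centre. For lever_a I used the view from before the final one, because the arm covers its tip in the last picture.

**Lie:** the top and scene views show all four parts right way up, and they look flat on the bay floors. I did not measure tilt or height.

**Left in place:** the snapped lever, spanner and file look unmoved in before-and-after pictures. The final top view could not confirm the spanner because the arm hid it, so that check rests on the scene view alone.

**Disagreements:** no check failed. The top and wrist cameras differed by 2 to 4 mm when locating the parts, and I took a value between them.

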